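Push a sample tin through the spring flap of the collection box

ROBOT

A 6-joint arm with a two-finger parallel gripper is mounted at the origin on the work surface. World frame = base frame: x ahead of the robot, y to its left, z up, the work surface at z = 0. Lengths are in m, angles in rad, forces in N, time in s.
With the tool pointing down it reaches from about 0.375 to 0.9 m from the base axis. Payload 3.1 kg.
Tool frame: the origin (TCP) lies at the very end of the fingers, on their centre line; the grasp point (between the pads) lies 19 mm behind it (hold_point_z is the distance from the TCP to the grasp point, in m); z points along the fingers, x is the direction in which the jaws open and shut, and the axes are right-handed (so a half turn about z gives the same grasp; the last joint's range is limited). The gripper opens to 87 mm and grips with 3 to 60 N. Pads are 19 mm wide; open, the fingers measure 117 mm over their backs; the gripper's body (75 mm by 190 mm) begins 51 mm behind the grasp point.
Start: joints at [-1.3, 0.527, 1.433, -0, 1.181, -0.178], TCP at [0.271, -0.563, 0.223] pointing down, gripper open.
Joint ranges: [-3.08, 3.08], [-0.75, 2.2], [0.22, 2.44], [-1.43, 4.57], [0, 2.65], [-2.85, 2.85]. Speed limits (rad/s): [2.79, 2.79, 3.14, 3.14, 3.14, 3.14].

INTERFACE

Orientations are given as a unit quaternion [x, y, z, w].
In Python, from rig import * gives the robot as it stands.
- The arm moves only by the tool carry_out, never from a script. Its argument "deltas" is a list of rows, each a list of 7 numbers: the closure, from -1 (fully open) to 1 (shut), then the shift along the tool's x, y, z in units of 25 mm (1.0 is 25 mm), then the turn, a rotation vector about the tool's x, y, z in degrees. In form: [[jaw, x, y, z, rx, ry, rz], ...]. A call has 1 to 8 rows; each row is the pose to reach, as a shift and turn from the pose commanded when the call began, along the tool's axes at that moment; what a row does not reach only later rows make up. A row lasts 1/10 s, in which the tool goes at most 50 mm and 8.59 degrees, less where a joint would pass 70% of its speed; a pose out of reach is approached as far as the arm can. A call with a gripper value outside its range is refused whole. The fingers move at their own pace and stop on an object; "force" is the grip in N (left out, the last holds). Time passes only in rows, so rows that repeat a pose let the fingers close. It gives the time, the measured TCP pose, the force and the opening at its end, in the units of the state.
- get_obs(): the state, without advancing time (a new reading comes with each control period).
- camera(name): name is "scene" or "top"; returns (picture, depth): 420x560x3 uint8, red, green, blue; 420x560 float32, m along the optical axis (not along the pixel's ray), 0 where there is no reading.
- camera_info(name): a dict with "mtx" (3x3 intrinsics, pixels), "origin" and "rotation" of the camera in the world. Camera axes: x right, y down, z forward; pixel columns grow to the right and rows downward; lengths in m; the calibration is good to about 2 mm. A picture is of the moment at which its call begins. camera_info takes no time and is no camera call.
- hand_in(): hands the job in, once; it reports no verdict.
Trained networks look in the newest picture that a camera, given by its name, has taken for a name from the list of things; names that differ only in an ending like _2 or _b are one class to them, and where a whole thing is asked for, a point or a joint stands for the part that bears it (a point fixed in the world has none). Each returns a list of dicts, best first, with "score" (0 to 1); they miss things now and then, are a little off and sometimes report something else, mostly with a low value. They report only what shows in the picture. A call takes as long as a camera call. They do not tell look-alikes from the thing itself.
- spot_in(camera, target): "pixel" ([row, column] in pixels, amid what is visible of it).
The state is a dict: "time": time; "q": joint angles; "joint_velocities": joint speeds; "joint_torque": joint torques, N m; "position": TCP position; "tool_rot": TCP orientation; "ft_force": force on the tool from outside, world axes, zero at the start; "moment": the same for the moment, N m; "grip_width": finger opening in m.
Only numpy, scipy, OpenCV 4.12 (cv2) and the standard library are available. Lean on these libraries where they do the work, as an engineer would, in place of code of your own. Each camera call takes 0.05 s, during which the arm holds its last target.

TASK

Post the small round sample tin into the collection box: push the box's self-closing flap open with one finger and, while that finger holds it open, push the tin along the shelf and over the sill with the other finger so that it drops inside, then draw back and let the flap swing fully shut. Only push the tin, never lift or tip it on the shelf, do not shove the flap with the tin or let the flap close on it, and leave everything else where it stands.

Things in the scene. Friction and masses are not known exactly. Their poses are not given: they have to be found in the camera images.
- drop_box: metal collection box fixed to the table, loading shelf in front. Origin: on the table (z=0) under the middle of the doorway, in the plane of the shut flap. +x points into the box (the way the tin goes), +y left as one looks in, +z up. Flat shelf, top 70 mm above the table, from x=-168 mm to the sill at x=+4 mm, y=-160 to +70 mm; a 6 mm high lip at its outer edge x=-172.
- sill (a point): middle of the inner edge of the shelf (box x=+4 mm, y=0, 70 mm above the table), where the drop begins; axes as the box. The doorway is clear from box y=-56 to +55 mm and has no lintel: it is open above. Its jambs are 112 mm high.
- box_inside (a point): centre of the box's inner floor, 6 mm above the table; axes as the box. Inside: box x=4 to 178 mm, y=-60 to +60 mm. Walls 112 mm high, 4 mm thick. Open on top up to box x=142 mm, behind that a clear roof at 112 to 115 mm.
- flap_hinge (a point): mid-height of the flap's upright hinge at the left jamb (box x=0, y=+52 mm, 93 mm above the table); fixed, axes as the box
- flap (a joint): self-closing aluminium flap, a flat upright leaf on flap_hinge. Shut (0) it lies across the doorway, from the hinge to box y=-53 mm; 4 mm thick, 74 to 112 mm above the table, top edge free. Value in rad grows as its free edge swings into the box, stop at 1.6; it does not open towards the shelf. Spring: 0.06 Nm when shut, 0.15 Nm at 1.5 rad; swings shut in under 1 s when released.
- flap_edge (a point): middle of the flap's free upright edge, 105 mm from the hinge, 93 mm above the table; it moves with the flap
- tin_center (a point): centre (half-way up, 13 mm above its underside) of the closed round steel sample tin, 40 mm diameter, 26 mm tall, about 80 g, standing on the loading shelf in front of the flap, 80 to 105 mm before the doorway plane and near its middle line. z is along its axis. Pushed until its centre is past the sill it tips and drops in.
- vial: small dark amber screw-top jar, 30 mm wide, 50 mm tall, standing on the loading shelf about 12 cm to the right (-y of the box) of the tin; leave it alone. Origin at its underside, about its middle.
- bowl: white ceramic cupping bowl, 100 mm wide, 55 mm tall, on the table; leave it alone. Origin at its underside, about its middle.
- cup: white ceramic cup, 72 mm wide, 85 mm tall, on the table; leave it alone. Origin at its underside, about its middle.
- canister: steel canister with paper label, 90 mm wide, 130 mm tall, on the table; leave it alone. Origin at its underside, about its middle.
- spoon: spoon lying on the table; leave it alone. Origin at its underside, about its middle.
- brush: bench brush lying on the table; leave it alone. Origin at its underside, about its middle.
- carton: small cardboard carton, 90 x 120 x 70 mm, on the table; leave it alone. Origin at its underside, about its middle.
Not all that is in view belongs to the job. Of the things that look like the part that bears tin_center, the smaller one is meant.

How it is judged:
On the way, in this order (a step that is already met when the one before it is completed fails the run):
1. a finger pushes the flap well open (over 0.45 rad) while the tin is still wholly outside the doorway (value of joint flap above 0.45 rad and contact force between the fingers and flap above 0.2 N and x of tin_center in the frame of drop_box below -0.02 m), for 0.05 s.
2. the tin goes over the sill while a finger holds the flap open (value of joint flap above 0.45 rad and contact force between the fingers and flap above 0.2 N and x of tin_center in the frame of drop_box above -0.005 m and z of tin_center in the frame of drop_box above 0.06 m), for 0.05 s.
At the end, for the whole second after the job is handed in: the tin lies at rest inside the box, its centre below the sill (under 60 mm above the table), and the flap is shut to within 0.08 rad (x of tin_center in the frame of drop_box between 0.01 and 0.178 m and y of tin_center in the frame of drop_box between -0.06 and 0.06 m and z of tin_center in the frame of drop_box below 0.06 m and value of joint flap below 0.08 rad and linear speed of tin below 0.02 m/s); the robot touches nothing.
It fails at once if the tin is lifted more than 10 mm off the shelf (z of tin_center in the frame of drop_box above 0.093 m).
It fails at once if the tin is tipped over (beyond 0.4 rad) on the shelf (angle between tin_center's own z axis and vertical above 0.4 rad and x of tin_center in the frame of drop_box below -0.01 m).
It fails at once if the tin leaves the shelf other than through the doorway (x of tin_center in the frame of drop_box below -0.005 m and z of tin_center in the frame of drop_box below 0.07 m).
It fails at once if the tin and the flap bear on one another with more than 1.5 N (contact force between tin and flap above 1.5 N).
It fails at once if another object is moved more than 30 mm (distance of any of vial, bowl, cup, canister, spoon, brush, carton from where it was at the start of the episode above 0.03 m).
It also fails if it takes over 32 s, if anything falls off the work surface, if the arm or the gripper's body presses on something with over 40 N, if the wrist force passes 120 N, or if a joint passes its speed limit or range.

## Working session

There is one attempt and no reset: what is moved stays moved. The work goes in short steps, Python scripts to look and compute and a tool call to move; the robot and the scene stay as the last step left them, time stands still between calls to the robot, and variables do not carry over. Pictures are saved under pics/ and viewed, and the job is handed in when it is done.

Besides the shell and the picture viewer there is one more tool, called after "Emit:" as name(argument=value, ...), one argument or row to a line, values as JSON. carry_out: Moves the arm, as the interface text tells. Its arguments: {"type":"object","properties":{"deltas":{"type":"array"},"force":{"type":"number"}},"required":["deltas"]}

```bash
mkdir -p pics; ls
python3 - <<'E'
from rig import *
import cv2
for n in ["scene","top"]:
    p,d=camera(n); cv2.imwrite(f"pics/{n}0.png",p[:,:,::-1])
    import numpy as np; np.savez(f"{n}0.npz",p=p,d=d)
    print(n,camera_info(n))
    for t in ["tin_center","vial","flap","drop_box"]:
        print(t,spot_in(n,t)[:4])
print(get_obs())
E
```

```text
pics
scene {'mtx': array([[525.31216209,   0.        , 277.52155185],
       [  0.        , 525.31216209, 209.25914544],
       [  0.        ,   0.        ,   1.        ]]), 'origin': array([ 1.17595906, -0.37275275,  1.09055169]), 'rotation': array([ 0.81781818,  0.48613487, -0.15075857, -0.26854826])}
tin_center [{'pixel': [194.1, 219.8], 'score': 0.58}, {'pixel': [225.5, 253.2], 'score': 0.51}, {'pixel': [157.4, 388.2], 'score': 0.36}]
vial [{'pixel': [244.1, 200.1], 'score': 0.57}]
flap [{'pixel': [242.8, 271.0], 'score': 0.68}]
drop_box [{'pixel': [260.8, 267.0], 'score': 0.92}]
top {'mtx': array([[529.91570563,   0.        , 285.59051505],
       [  0.        , 529.91570563, 208.12494351],
       [  0.        ,   0.        ,   1.        ]]), 'origin': array([ 0.42175403, -0.00907195,  1.65461366]), 'rotation': array([ 0.71653029, -0.69651501,  0.02881983, -0.02491195])}
tin_center [{'pixel': [211.6, 163.8], 'score': 0.72}, {'pixel': [261.6, 303.5], 'score': 0.71}, {'pixel': [205.9, 306.3], 'score': 0.43}]
vial [{'pixel': [208.9, 350.5], 'score': 0.47}]
flap [{'pixel': [178.1, 302.1], 'score': 0.68}, {'pixel': [280.1, 419.4], 'score': 0.5}]
drop_box []
{'time': 0.5, 'q': array([-1.30047226e+00,  5.27503740e-01,  1.43278817e+00, -1.07098801e-05,
        1.18139966e+00, -1.78476063e-01]), 'joint_velocities': array([-0.00121557, -0.00049036, -0.00061402,  0.00034998,  0.00062267,
        0.00084043]), 'joint_torque': array([-3.50093542e-04, -4.39602792e+01, -1.76790386e+01,  6.34237099e-02,
        5.15584869e-02, -3.52208997e-05]), 'position': array([ 0.27119575, -0.56301689,  0.22251797]), 'tool_rot': array([ 8.46725593e-01, -5.32029855e-01, -3.98807446e-05, -2.96710496e-05]), 'ft_force': array([0.63354069, 0.19545525, 0.41027992]), 'moment': array([0.05436201, 0.00256395, 0.0122425 ]), 'grip_width': 0.08683221800057712}
```

View pics/scene0.png

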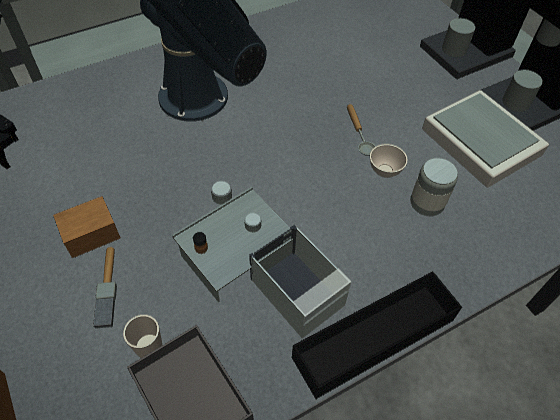

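View pics/top0.png

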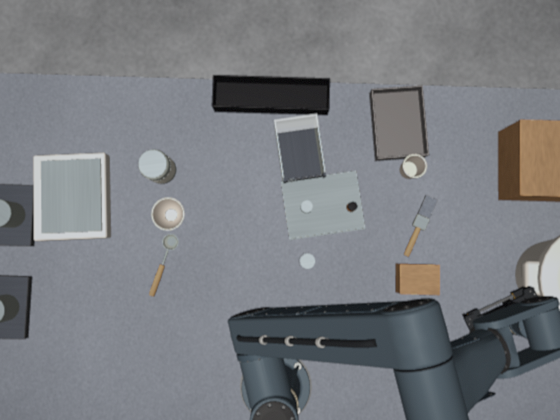

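```bash
cat > h.py <<'E'
import numpy as np, cv2
from scipy.spatial.transform import Rotation as R
def cloud(d,ci):
    K=ci["mtx"]; v,u=np.mgrid[:d.shape[0],:d.shape[1]]
    c=np.stack([(u-K[0,2])/K[0,0]*d,(v-K[1,2])/K[1,1]*d,d],-1)
    return c@R.from_quat(ci["rotation"]).as_matrix().T+ci["origin"]
def ray(px,ci,z):   # px=(row,col)
    K=ci["mtx"]; r=np.array([(px[1]-K[0,2])/K[0,0],(px[0]-K[1,2])/K[1,1],1])
    r=R.from_quat(ci["rotation"]).as_matrix()@r
    o=ci["origin"]; return o+r*(z-o[2])/r[2]
E
python3 - <<'E'
from rig import *
from h import *
for n,win in [("scene",(170,340,160,370)),("top",(105,275,265,375))]:
    f=np.load(n+"0.npz"); P=cloud(f["d"],camera_info(n))
    a,b,c,e=win
    sub=P[a:b,c:e]; 
    m=(abs(sub[...,2]-0.07)<0.004)&(f["d"][a:b,c:e]>0)
    mm=m.astype(np.uint8); nn,l,st,_=cv2.connectedComponentsWithStats(mm)
    k=1+np.argmax(st[1:,4]); q=sub[l==k][:,:2].astype(np.float32)
    print(n,len(q),cv2.minAreaRect(q*1000),np.median(sub[l==k][:,2]))
    img=cv2.resize(f["p"][a:b,c:e,::-1],None,fx=3.5,fy=3.5,interpolation=cv2.INTER_CUBIC); cv2.imwrite(f"pics/crop_{n}.png",img)
    # tins
    for t in ([(194,220),(225,253)] if n=="scene" else [(261,303),(206,306)]):
        print(t,P[t[0]-3:t[0]+4,t[1]-3:t[1]+4].reshape(-1,3).mean(0).round(4))
        z=np.median(P[t[0]-2:t[0]+3,t[1]-2:t[1]+3,2]); y,x=np.mgrid[:420,:560]
        s=(abs(P[...,2]-z)<0.005)&(np.hypot(y-t[0],x-t[1])<18); s=P[s]; print(" z",z,"range",np.ptp(s[:,:2],axis=0),"mid",(s[:,:2].max(0)+s[:,:2].min(0))/2, len(s))
E
```

```text
scene 4742 ((579.1251220703125, -122.90751647949219), (232.8963165283203, 230.90402221679688), 10.050222396850586) 0.06854133623247816
(194, 220) [ 0.3985 -0.0947  0.0272]
 z 0.032928575043632335 range [0.0522925  0.05125937] mid [ 0.3875449  -0.08737532] 221
(225, 253) [ 0.5729 -0.0881  0.1085]
 z 0.09254271020361982 range [0.0373357  0.03692673] mid [ 0.55014276 -0.07913734] 162
top 3051 ((555.0200805664062, -126.51718139648438), (177.74301147460938, 230.10647583007812), 9.978734970092773) 0.06997530935629204
(261, 303) [ 0.3854 -0.0739  0.0329]
 z 0.033560123935282515 range [0.0428075  0.04314972] mid [ 0.38578078 -0.08596876] 131
(206, 306) [ 0.5486 -0.0761  0.096 ]
 z 0.09680511070375841 range [0.03290742 0.03232484] mid [ 0.54715981 -0.0774284 ] 89
```

```bash
ls pics
```

```text
crop_scene.png
crop_top.png
scene0.png
top0.png
```

View pics/crop_scene.png

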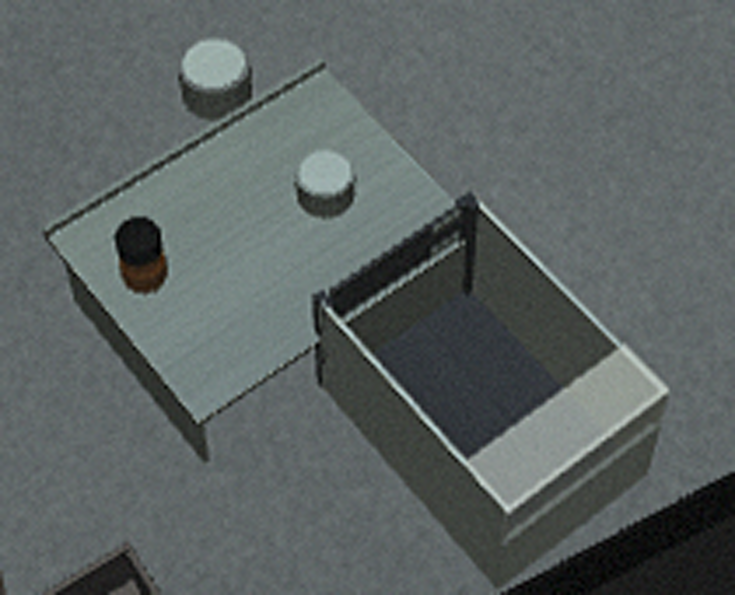

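View pics/crop_top.png

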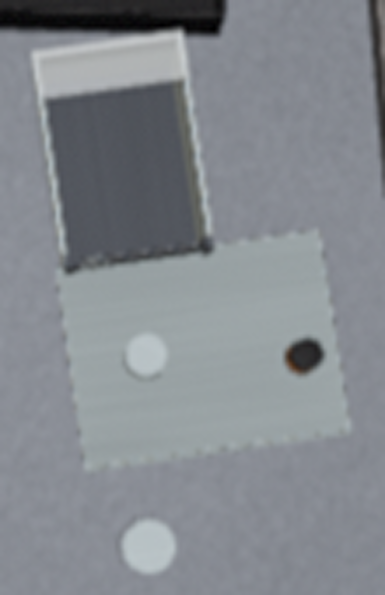

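Run:
```python
from rig import *
from h import *
from scipy.optimize import minimize
rec={}
for n,win in [("scene",(170,340,160,370)),("top",(105,245,265,375))]:
    f=np.load(n+"0.npz"); P=cloud(f["d"],camera_info(n)); a,b,c,e=win
    s=P[a:b,c:e].reshape(-1,3)
    w=s[(abs(s[:,2]-0.113)<0.005)][:,:2]
    if n=="scene": w=w[np.hypot(w[:,0]-.71,w[:,1]+.05)<.14]
    th=np.radians(10); Rm=np.array([[np.cos(th),-np.sin(th)],[np.sin(th),np.cos(th)]])
    wb=(w-[.6299,-.0676])@Rm
    print(n,"walls/roof z112 in box frame: pct1/99",np.percentile(wb,[1,99],axis=0).round(4), len(w), cv2.minAreaRect((w*1000).astype(np.float32)))
    sh=s[abs(s[:,2]-.07)<.006][:,:2]; sb=(sh-[.6299,-.0676])@Rm; sb=sb[sb[:,0]<0.004]
    print(" shelf",np.percentile(sb,[1,99],axis=0).round(4), sb.min(0),sb.max(0))
    # tin top circle by pixels: bright top face
    t=np.array([.5486,-.078]); k=s[(abs(s[:,2]-.096)<.006)&(np.hypot(*(s[:,:2]-t).T)<.035)]
    kb=(k[:,:2]-[.6299,-.0676])@Rm
    print(" tin mean",kb.mean(0).round(4),"ext",kb.min(0).round(4),kb.max(0).round(4),cv2.minEnclosingCircle((kb*1000).astype(np.float32)))
    print(" vial", ((s[s[:,2]>.115]))[:, :2].mean(0) if n=="top" else "")
```

```text
scene walls/roof z112 in box frame: pct1/99 [[-0.0002 -0.0649]
 [ 0.1831  0.0627]] 1436 ((719.7431030273438, -52.680564880371094), (188.40219116210938, 129.43052673339844), 10.11706256866455)
 shelf [[-0.1719 -0.1592]
 [ 0.0027  0.0667]] [-0.1761178  -0.16118491] [0.00398336 0.07069929]
 tin mean [-0.0808  0.0034] ext [-0.0987 -0.0162] [-0.0607  0.0209] ((-80.26579284667969, 3.6267988681793213), 19.922441482543945)
 vial 
top walls/roof z112 in box frame: pct1/99 [[-0.1089 -0.1296]
 [ 0.1831  0.0634]] 660 ((661.8216552734375, -78.22669982910156), (337.4656066894531, 169.177734375), 24.763837814331055)
 shelf [[-0.1698 -0.1579]
 [ 0.0002  0.068 ]] [-0.17305511 -0.1600664 ] [0.00398434 0.07006027]
 tin mean [-0.082  0.005] ext [-0.0977 -0.0115] [-0.0658  0.0211] ((-82.96546936035156, 5.9612135887146), 18.4747257232666)
 vial [ 0.69563834 -0.0584843 ]
```

Two things could be the tin. Scene (225,253) / top (206,306) is about 40 mm wide with its top at z≈96 mm, standing on the shelf. Scene (194,220) / top (261,303) is about 50 mm wide with its top at 33 mm, standing on the table. The one on the shelf is smaller and fits 40 × 26 mm, and the crops confirm it. The box origin is ≈(0.630, -0.068) with yaw 10°, and the tin is at box (-82, 4) mm.

Next I move above it, with the jaw axis along box +x and turned 6° to the left.

Emit:
carry_out(
  deltas=[
    [-1,-12.6,-19,0,0,0,-80.3],
    [-1,-12.6,-19,0,0,0,-80.3],
    [-1,-12.6,-19,0,0,0,-80.3],
    [-1,-12.6,-19,0,0,0,-80.3],
    [-1,-12.6,-19,0,0,0,-80.3],
    [-1,-12.6,-19,0,0,0,-80.3],
    [-1,-12.6,-19,0,0,0,-80.3],
    [-1,-12.6,-19,0,0,0,-80.3],
  ],
)

```text
time: 1.3
position: [0.4765, -0.2175, 0.2229]
tool_rot: [0.999, 0.042, 0.0, 0.0]
ft_force: [-0.1, 0.7, -0.1]
grip_width: 0.087
```

Emit:
carry_out(
  deltas=[
    [-1,3.89,-5.45,0,0,0,-11.2],
    [-1,3.89,-5.45,0,0,0,-11.2],
    [-1,3.89,-5.45,0,0,0,-11.2],
    [-1,3.89,-5.45,0,0,0,-11.2],
    [-1,3.89,-5.45,0,0,0,-11.2],
    [-1,3.89,-5.45,0,0,0,-11.2],
  ],
)

```text
time: 1.9
position: [0.5618, -0.0758, 0.2225]
tool_rot: [0.991, 0.137, -0.0, 0.0]
ft_force: [-0.8, 0.3, -0.2]
grip_width: 0.0871
```

Run:
```python
from rig import *
from h import *
o=get_obs(); M=R.from_quat(o["tool_rot"]).as_matrix(); p=o["position"]
print(o["time"],p.round(4),"heading",np.degrees(np.arctan2(M[1,0],M[0,0])),M[:,2].round(4),o["ft_force"])
th=np.radians(10);Rm=np.array([[np.cos(th),-np.sin(th)],[np.sin(th),np.cos(th)]])
print("box",(p[:2]-[.630,-.0676])@Rm)
q,d=camera("scene"); cv2.imwrite("pics/s1.png",cv2.resize(q[130:340,130:410,::-1],None,fx=2.8,fy=2.8))
```

```text
1.9 [ 0.5618 -0.0758  0.2225] heading 15.739498549008559 [-5.e-04 -5.e-04 -1.e+00] [-0.77380805  0.25078642 -0.2305423 ]
box [-0.068632    0.00378494]
```

View pics/s1.png

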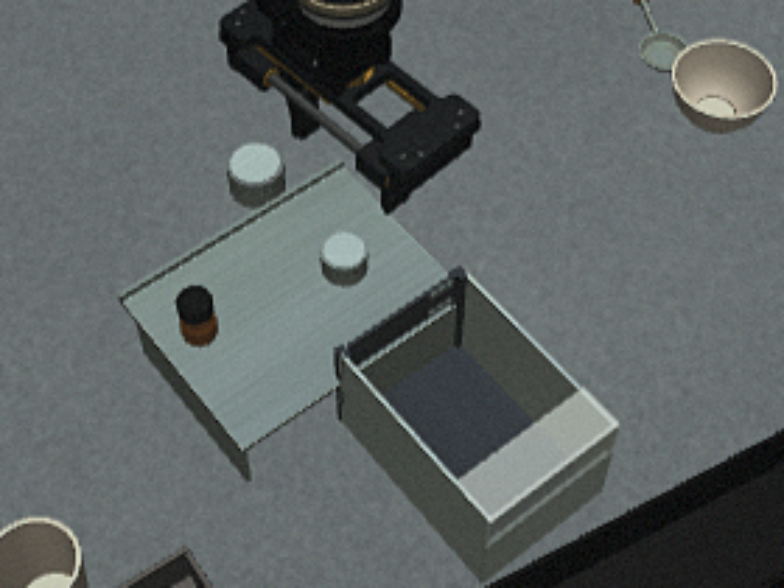

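The fingers hang above the shelf; the tin is at crop (258,345), between them in plan. I'll descend most of the way, then check.

Emit:
carry_out(
  deltas=[
    [-1,0,0,1.6,0,0,0],
    [-1,0,0,3.2,0,0,0],
    [-1,0,0,4.4,0,0,0],
    [-1,0,0,4.6,0,0,0],
    [-1,0,0,4.6,0,0,0],
  ],
)

```text
time: 2.45
position: [0.5612, -0.077, 0.1071]
tool_rot: [0.991, 0.135, -0.001, -0.0]
ft_force: [-0.7, 0.4, 0.1]
grip_width: 0.0871
```

```bash
cat > st.py <<'E'
from rig import *
from h import *
import sys
q,d=camera("scene"); cv2.imwrite(f"pics/{sys.argv[1]}.png",cv2.resize(q[130:340,130:410,::-1],None,fx=2.8,fy=2.8))
o=get_obs(); M=R.from_quat(o["tool_rot"]).as_matrix(); p=o["position"]
print(o["time"],p.round(4),"heading",np.degrees(np.arctan2(M[1,0],M[0,0])),o["ft_force"].round(2))
th=np.radians(10);Rm=np.array([[np.cos(th),-np.sin(th)],[np.sin(th),np.cos(th)]])
print("box",(p[:2]-[.630,-.0676])@Rm)
E
python3 st.py s2
```

```text
2.5 [ 0.5623 -0.0771  0.1083] heading 15.575350798973089 [-0.1  -0.39  0.11]
box [-0.068285    0.00242063]
```

View pics/s2.png

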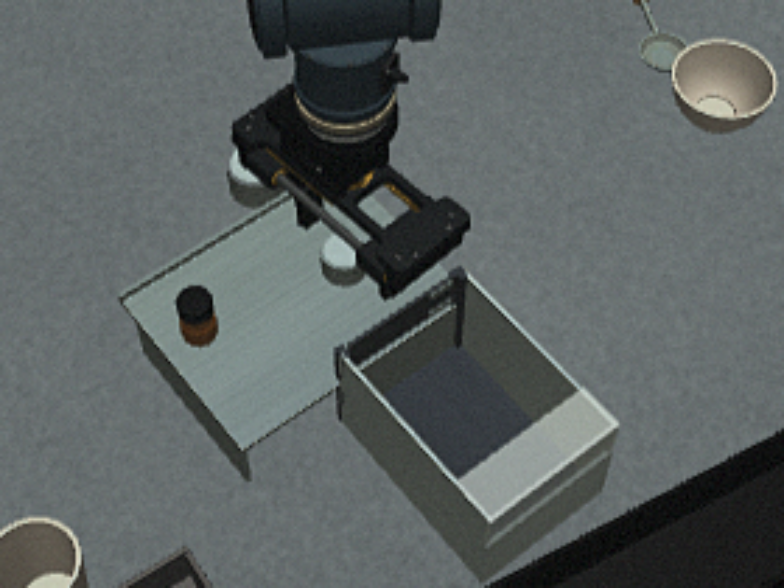

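The tin sits between the fingers and both clear it. I'll finish the descent with a 4 mm correction to the left.

Emit:
carry_out(
  deltas=[
    [-1,0,-0.16,0.4,0,0,0],
    [-1,0,-0.16,0.8,0,0,0],
    [-1,0,-0.16,1.16,0,0,0],
    [-1,0,-0.16,1.16,0,0,0],
  ],
)

```text
time: 2.9
position: [0.56, -0.0716, 0.0774]
tool_rot: [0.991, 0.136, -0.001, -0.001]
ft_force: [0.7, -0.4, 0.1]
grip_width: 0.0869
```

```bash
python3 st.py s3
```

```text
2.95 [ 0.5604 -0.0717  0.0779] heading 15.68458904454144 [-0.22 -0.25 -0.34]
box [-0.06927292  0.00802742]
```

View pics/s3.png

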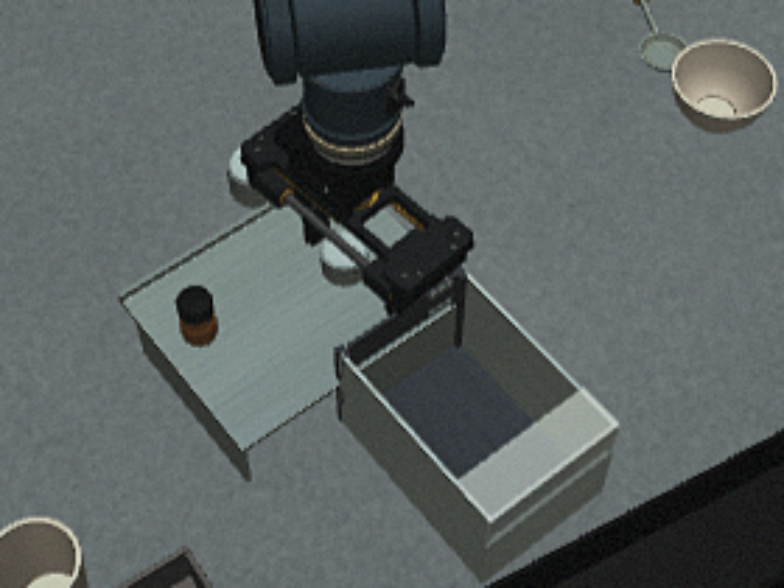

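Clear of everything, with the rear pad behind the tin and the front finger ahead of the flap. I'll push forward slowly in stages.

Emit:
carry_out(
  deltas=[
    [-1,0.3,0,0,0,0,0],
    [-1,0.65,0,0,0,0,0],
    [-1,1.0,0,0,0,0,0],
    [-1,1.35,0,0,0,0,0],
    [-1,1.7,0,0,0,0,0],
    [-1,2.05,0,0,0,0,0],
    [-1,2.4,0,0,0,0,0],
    [-1,2.7,0,0,0,0,0],
  ],
)

```text
time: 3.75
position: [0.6269, -0.0537, 0.0786]
tool_rot: [0.991, 0.136, 0.0, 0.0]
ft_force: [-1.8, -0.6, 0.2]
grip_width: 0.0867
```

```bash
python3 st.py s4
```

```text
3.8 [ 0.6285 -0.0536  0.0788] heading 15.676855932774329 [-1.09 -1.79 -0.58]
box [0.00098941 0.01400207]
```

View pics/s4.png

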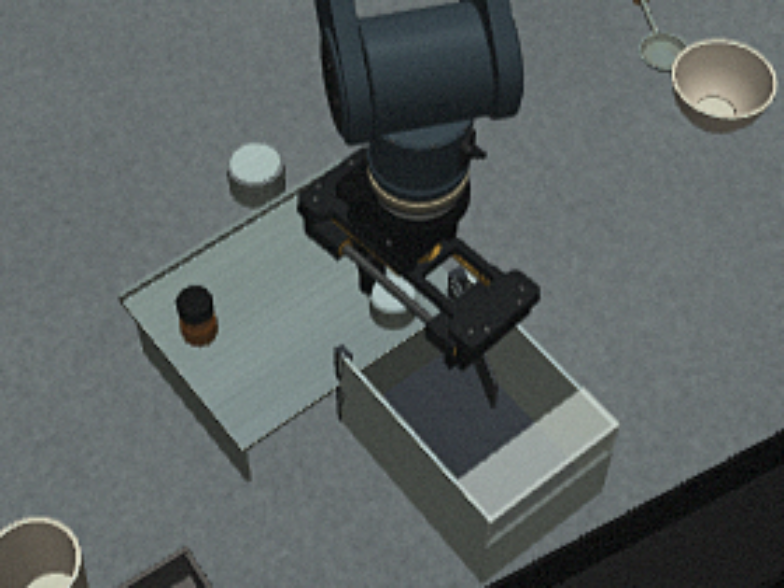

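The flap is held open at about 1 rad. The tin, at crop (300,392), is still outside, so I'll push it over the sill slowly.

Emit:
carry_out(
  deltas=[
    [-1,0.2,0,0,0,0,0],
    [-1,0.4,0,0,0,0,0],
    [-1,0.6,0,0,0,0,0],
    [-1,0.8,0,0,0,0,0],
    [-1,0.95,0,0,0,0,0],
    [-1,1.1,0,0,0,0,0],
    [-1,1.2,0,0,0,0,0],
    [-1,1.2,0,0,0,0,0],
  ],
)

```text
time: 4.6
position: [0.6556, -0.0456, 0.0786]
tool_rot: [0.991, 0.136, 0.001, 0.0]
ft_force: [-0.4, -1.0, -1.3]
grip_width: 0.0873
```

```bash
python3 st.py s5
```

```text
4.65 [ 0.6555 -0.0456  0.0786] heading 15.661584011048957 [-0.52 -2.2  -0.13]
box [0.02895247 0.01719473]
```

View pics/s5.png

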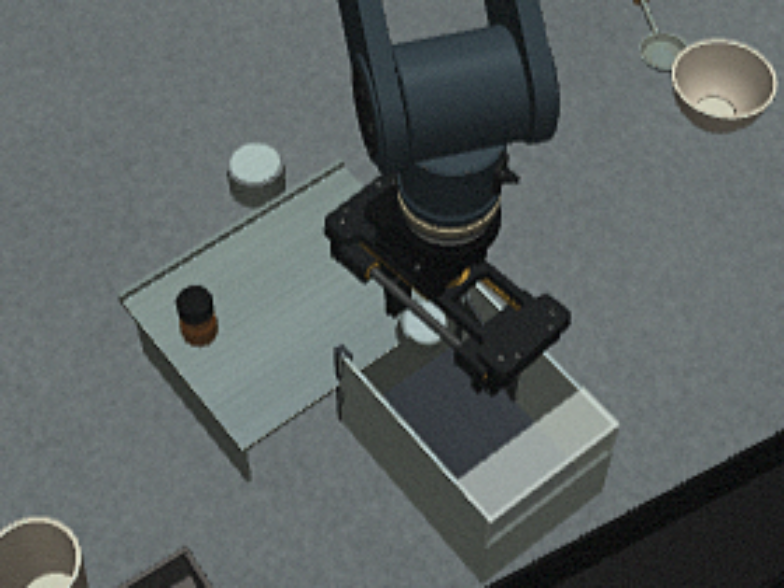

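The tin is at the sill but hasn't dropped yet, so I'll push a little further.

Emit:
carry_out(
  deltas=[
    [-1,0.1,0,0,0,0,0],
    [-1,0.2,0,0,0,0,0],
    [-1,0.3,0,0,0,0,0],
    [-1,0.35,0,0,0,0,0],
    [-1,0.35,0,0,0,0,0],
  ],
)

```text
time: 5.15
position: [0.6636, -0.0433, 0.0786]
tool_rot: [0.991, 0.136, 0.0, 0.0]
ft_force: [-0.9, -0.5, 0.3]
grip_width: 0.0869
```

```bash
python3 st.py s6
```

```text
5.2 [ 0.6636 -0.0433  0.0786] heading 15.668923782877446 [-0.55 -1.38 -1.07]
box [0.03730855 0.01810653]
```

View pics/s6.png

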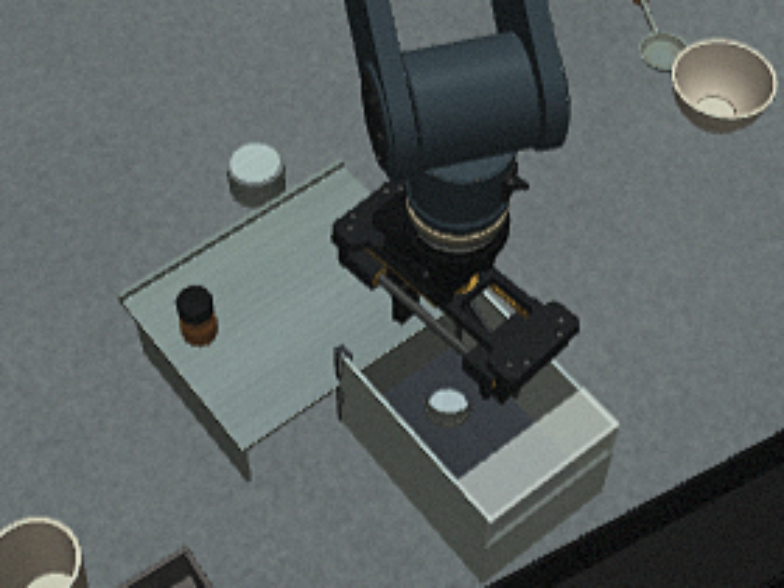

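The tin has dropped to the box floor at crop (402,447). Now I draw back and let the flap follow the finger shut.

Emit:
carry_out(
  deltas=[
    [-1,-0.6,0,0,0,0,0],
    [-1,-1.2,0,0,0,0,0],
    [-1,-1.8,0,0,0,0,0],
    [-1,-2.4,0,0,0,0,0],
    [-1,-3.0,0,0,0,0,0],
    [-1,-3.6,0,0,0,0,0],
    [-1,-4.2,0,0,0,0,0],
    [-1,-4.6,0,0,0,0,0],
  ],
)

```text
time: 6.0
position: [0.5518, -0.0741, 0.0787]
tool_rot: [0.991, 0.136, 0.0, -0.0]
ft_force: [0.1, -0.7, 0.1]
grip_width: 0.087
```

Emit:
carry_out(
  deltas=[
    [-1,0,0,0,0,0,0],
    [-1,0,0,-1.5,0,0,0],
    [-1,0,0,-3,0,0,0],
    [-1,0,0,-4.5,0,0,0],
    [-1,0,0,-5,0,0,0],
    [-1,-4,0,-5,0,0,0],
    [-1,-4,0,-5,0,0,0],
    [-1,-4,0,-5,0,0,0],
  ],
)

```text
time: 6.8
position: [0.4486, -0.0995, 0.202]
tool_rot: [0.991, 0.135, -0.005, -0.003]
ft_force: [-0.2, -0.1, -1.0]
grip_width: 0.0871
```

```bash
python3 st.py s7
python3 - <<'E'
from rig import *
from h import *
q,d=camera("scene"); P=cloud(d,camera_info("scene"))
th=np.radians(10);Rm=np.array([[np.cos(th),-np.sin(th)],[np.sin(th),np.cos(th)]])
B=P.copy(); B[...,:2]=(P[...,:2]-[.630,-.0676])@Rm
m=(B[...,0]>.015)&(B[...,0]<.14)&(abs(B[...,1])<.05)&(B[...,2]>.022)&(B[...,2]<.06)&(d>0)
print("tin pts",m.sum(),B[m].mean(0) if m.any() else "",B[m].min(0),B[m].max(0))
m=(abs(B[...,0])<.03)&(abs(B[...,1])<.045)&(B[...,2]>.085)&(B[...,2]<.12)
s=B[m]; print("flap",m.sum(),np.polyfit(s[:,1],s[:,0],1),s.mean(0))
print(get_obs()["joint_velocities"].round(3))
E
```

```text
6.85 [ 0.4531 -0.1006  0.2029] heading 15.540639457986375 [ 0.46 -1.02  0.02]
box [-0.17996361 -0.00179263]
tin pts 29 [0.06073855 0.00217079 0.02642461] [ 0.04382355 -0.00863469  0.02214174] [0.06789449 0.02315626 0.03309718]
flap 246 [0.00759461 0.00238821] [0.00239292 0.00061907 0.10031393]
[ 0.018  0.022 -0.07   0.001 -0.007  0.001]
```

View pics/s7.png

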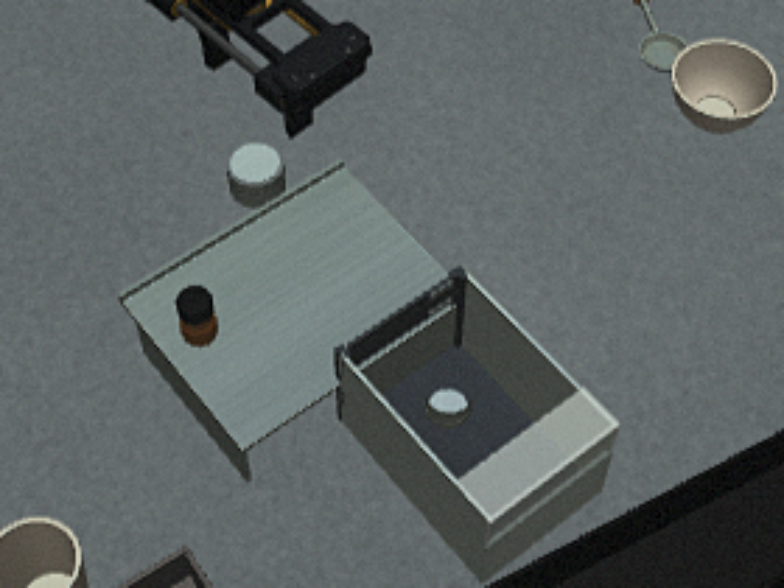

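The tin is unmoved on the box floor at crop (402,447). The flap is shut, with a fitted angle of about 0.01 rad, and the arm is clear.

```bash
python3 -c "
from rig import *
print(hand_in()); print(get_obs()['time'])"
```

```text
the job is handed in; nothing more can be done
None
the job is handed in; nothing more can be done
```

The tin is in the collection box with the flap shut behind it, and I handed the job in shortly after 7 s of robot time; no verdict was reported. With the jaws fully open along the doorway direction, the front finger swung the flap to about 1 rad or more. The rear finger then pushed the 40 mm shelf tin over the sill. One extra 9 mm push was needed before it dropped. I then drew straight back so the flap followed the finger shut, and lifted clear.

**Last checks:**
- **Tin:** it lies inside at about box (61, 2) mm, with its visible surface 22–33 mm above the table. It was in the same spot in two pictures about 1.7 s apart, so it is at rest.
- **Flap:** shut, fitted at about 0.01 rad.
- **Other objects:** the vial, the larger look-alike tin and the bowl had not moved in the last picture. I did not measure the canister, spoon, brush, carton or cup again; the arm passed well above or away from them.
- **Arm:** clear of everything, with wrist forces of about 2 N in the readings after each move.

No check failed or disagreed. I could not measure the contact force between the tin and the flap; by the geometry they stayed about 14 mm or more apart.

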